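# Set the hinge jig to its mark and load its collars

### The arm

A 6-joint arm with a two-finger parallel gripper is mounted at the origin on the work surface. World frame = base frame: x ahead of the robot, y to its left, z up, the work surface at z = 0. Lengths are in m, angles in rad, forces in N, time in s.
With the tool pointing down it reaches from about 0.375 to 0.975 m from the base axis. Payload 3.8 kg.
Tool frame: the origin (TCP) lies at the centre of the arm's flange, where the gripper is bolted on; the fingertips stand 173 mm ahead of it and the grasp point (between the pads) lies 155 mm ahead of it (bot.tip_reach is the distance from the TCP to the fingertips, in m); z points along the fingers, y is the line along which they close (so a half turn about z gives the same grasp; the last joint's range is limited). The gripper opens to 85 mm and grips with 20 to 120 N. Pads are 22 mm wide; open, the fingers measure 114 mm over their backs; the gripper's body (76 mm by 85 mm) begins 54 mm behind the grasp point. The pads swing forward as they close: fully open they stand 13 mm farther back than shut.
Start: joints at [1.098, 0.264, 1.604, -0, 1.274, -0.037], TCP at [0.285, 0.612, 0.405] pointing down, gripper open.
Joint ranges: [-2.63, 2.63], [-0.94, 2.18], [0.31, 2.57], [-1.31, 4.45], [0, 2.66], [-2.55, 2.55]. Speed limits (rad/s): [2.57, 2.57, 3.14, 3.14, 3.14, 3.14].

### API

Orientations are given as a rotation vector (axis times angle).
In Python, from workcell import bot gives the robot as it stands.
- The arm moves only by the tool drive_tool, never from a script. Its arguments are lists of equal length, an entry for each row: "claw": the finger opening in mm, from 0 to 85.4; "slide": the shift along the world's x, y, z each as a share of 0.5 m, from -1 to 1, a list of three; "yaw": the turn about the world's z as a share of 180 degrees, from -1 to 1. A call has 1 to 8 rows; each row is the pose to reach, as a shift and turn from the pose commanded when the call began, turning the shorter way round; what a row does not reach only later rows make up. A row lasts 1/12 s, in which the tool goes at most 41.7 mm and 7.16 degrees, less where a joint would pass 70% of its speed; a pose out of reach is approached as far as the arm can. A call with a number of a shift or a turn outside -1 to 1 is refused whole. A call with a gripper value outside its range is refused whole. The fingers move at their own pace and stop on an object; "newtons" is the grip in N (left out, the last holds). Time passes only in rows, so rows that repeat a pose let the fingers close. It gives the time, the measured TCP pose, the force, the opening and the grip force at its end, in the units of the state.
- bot.read_state(): the state, without advancing time (a new reading comes with each control period).
- bot.read_camera(name): name is "side" or "top"; returns a dict with "color" (420x560x3 uint8, red, green, blue), "depth" (420x560 float32, m along the optical axis (not along the pixel's ray), 0 where there is no reading), "mtx" (3x3 intrinsics, pixels), "eye" and "rotation" of the camera in the world. Camera axes: x right, y up, looking along -z (the intrinsics and any distortion apply to the point x, -y, -z); pixel columns grow to the right and rows downward; lengths in m; the calibration is good to about 2 mm. A picture is of the moment at which its call begins.
- bot.finish_job(): hands the job in; it is judged then, once.
The state is a dict: "time": time; "q": joint angles; "joint_vel": joint speeds; "joint_torque": joint torques, N m; "tool_pos": TCP position; "tcp_rot": TCP orientation; "wrist_force": force on the tool from outside, world axes, zero at the start; "torque": the same for the moment, N m; "width": opening from 0.0 (shut) to 1.0 (fully open); "grip_force": force on a finger pad.
Only numpy, scipy, OpenCV 4.12 (cv2) and the standard library are available. Lean on these libraries where they do the work, as an engineer would, in place of code of your own. Each camera call takes 0.05 s, during which the arm holds its last target. There are 200 camera calls.

### The job

Get the hinge jig ready: first lift the silver hinge off its guide rods and lay it flat, right way up, in the shallow grey tray. Then slide the carriage along until its white pointer lines up with the orange marker, and only after that thread the two collars fully home on the carriage's post, the wide blue one first and the narrow brass one on top of it. Do not shift the orange marker, and leave the tea glass, ramekin, tools and spare hinge where they are.

Things in the scene. Friction and masses are not known exactly. Their poses are not given: they have to be found in the camera images.
- jig: the hinge jig, fixed to the shelf: black base plate 380 mm long (its y, the slide direction) and 12 mm thick, reaching from x = -55 to x = +85 mm; two steel guide rods along y at x = -33 and +33 mm, their tops 36 mm above the shelf; end blocks 42 mm high beyond y = -174 and +174 mm; a silver scale along the +x edge. Origin on the shelf under the middle of the rods; z up
- carriage (a joint): position of the carriage along the guide rods, m, 0 to 0.22, growing towards the jig's +y; it stays where it is left and takes about 4 N to slide. Carriage: black saddle 130 mm long (y), 100 mm wide (x), top 50 mm above the shelf, its middle at jig y = -110 mm + this value
- grip (a point): grip point of the carriage's upright red fin, which is 16 mm thick along the slide (y), 40 mm wide (x) and stands from 50 to 91 mm above the shelf; this point is on its centre line 76 mm up. Axes as the jig's. The fin's centre is 50 mm to -y of the carriage's middle, the post's 30 mm to +y
- seat (a point): foot of the carriage's steel post, on the saddle's top (50 mm above the shelf), on the post's axis; the post is 20 mm in diameter and 56 mm tall, its top 8 mm tapered. z up, axes as the jig's
- pointer (a point): tip of the white pointer (4 mm wide) on the +x side of the carriage, at the carriage's middle. Axes as the jig's
- mark (a point): the orange marker, a 4 mm wide blade (top 48 mm above the shelf) on a foot 20 mm long, beside the scale on the jig's +x edge; it is stiff and is not to be moved. Point on its centre line; the pointer lines up with it when both have the same jig y (they then stand about 10 mm apart in jig x)
- hinge: silver concealed cabinet hinge to be cleared, 110 mm long (its x), lying across the two guide rods between carriage and marker. Arm 18 mm wide (y), 20 mm high, from x = -55 to +20 mm; round cup 35 mm across, 12 mm high, with a 50 mm wide flange (up to 16 mm high) centred at x = +37 mm. Origin in the middle of its underside, about at its centre of mass; z up when right way up
- tray: shallow grey plastic tray, fixed, 170 mm (x) by 130 mm (y) outside, 25 mm high, walls 5 mm. Origin in the middle of its underside
- tray_in (a point): centre of the tray's inner floor, axes as the tray's
- collar_wide: wide blue plastic collar (ring), 62 mm outer diameter, 26 mm bore, 24 mm high, lying flat. Origin in the middle of its underside, z its axis
- collar_narrow: narrow brass collar (ring), 50 mm outer diameter, 26 mm bore, 24 mm high, lying flat. Origin in the middle of its underside, z its axis
- ramekin: white ceramic ramekin of screws, 70 mm across, 42 mm high, to be left alone. Origin under its middle
- tea_glass: amber tea glass on a white saucer (72 mm across), 80 mm high, to be left alone. Origin under its middle
- bradawl: bradawl with orange handle, 130 mm long (x), 26 mm high, lying, to be left alone. Origin under its middle
- nail_set: steel nail set, 115 mm long (x), 14 mm high, lying, to be left alone. Origin under its middle
- spare_hinge: a second silver hinge like the first, lying on the shelf, to be left alone. Origin in the middle of its underside
- caddy: fixed wooden tool caddy, 160 mm (x) by 120 mm (y), handles standing up to 110 mm high, on the other side from the tray: an obstacle. Origin under its middle
Mind the look-alikes: they are no part of the job. Of the things like the collar_narrow, leave any that is black or red; of the rest the smaller one is meant.

How it is judged:
By the outcome, as a careful person would: the job done as asked, in the order asked, and still so for the second after the job is handed in, with the robot touching nothing.
It also fails if it takes over 72 s, if anything falls off the work surface, if the arm or the gripper's body presses on something with over 40 N, if the wrist force passes 120 N, or if a joint passes its speed limit or range.

## Working session

There is one attempt and no reset: what is moved stays moved. The work goes in short steps, Python scripts to look and compute and a tool call to move; the robot and the scene stay as the last step left them, time stands still between calls to the robot, and variables do not carry over. Pictures are saved under pics/ and viewed, at most 10 in all, crops included, and the job is handed in when it is done.

Besides the shell and the picture viewer there is one more tool, called after "Call:" in YAML: its name, and indented under it one key for each argument. drive_tool: Moves the arm, as the interface text tells. Shift numbers are shares of 0.5 m and turn numbers shares of 180 degrees, none past 1 either way. Its arguments: {"type":"object","properties":{"claw":{"type":"array","items":{"type":"number"}},"slide":{"type":"array","items":{"type":"array","items":{"type":"number"}}},"yaw":{"type":"array","items":{"type":"number"}},"newtons":{"type":"number"}},"required":["claw","slide","yaw"]}

```bash
ls; mkdir -p pics
cat > h.py <<'E'
import numpy as np, cv2
from workcell import bot
def cam(n):
    c=bot.read_camera(n); np.savez(f'{n}.npz',**c); return c
def load(n): return dict(np.load(f'{n}.npz'))
def save(c,f): cv2.imwrite(f,cv2.cvtColor(c['color'],cv2.COLOR_RGB2BGR))
def cloud(c):
    d=c['depth']; K=c['mtx']; v,u=np.mgrid[:d.shape[0],:d.shape[1]]
    p=np.stack([(u-K[0,2])/K[0,0]*d,-(v-K[1,2])/K[1,1]*d,-d],-1)
    R=np.array(c['rotation']); 
    w=p@R.T+c['eye']; w[d==0]=np.nan; return w
E
python3 - <<'E'
from h import *
for n in('top','side'):
    c=cam(n); save(c,f'pics/{n}0.png'); print(n,c.keys(),c['eye'],np.array(c['rotation']).round(3),c['mtx'])
print(bot.read_state())
E
```

```text
pics
top dict_keys(['color', 'depth', 'mtx', 'eye', 'rotation']) [ 0.36684764 -0.01992808  1.14165303] [ 0.138 -0.108 -1.551] [[449.15912569   0.         285.27821436]
 [  0.         449.15912569 210.81733645]
 [  0.           0.           1.        ]]
side dict_keys(['color', 'depth', 'mtx', 'eye', 'rotation']) [-0.04665133 -0.86248153  0.73286201] [ 0.964 -0.312 -0.52 ] [[469.97214163   0.         277.56005402]
 [  0.         469.97214163 215.65188912]
 [  0.           0.           1.        ]]
{'time': 0.1, 'q': array([ 1.09809077e+00,  2.64733156e-01,  1.60526033e+00,  1.89278533e-05,
        1.27369871e+00, -3.68946003e-02]), 'joint_vel': array([-0.00067722, -0.00368269, -0.00122076,  0.00127297,  0.00136547,
       -0.00074422]), 'joint_torque': array([-7.87458453e-05, -5.16705608e+01, -3.68589413e+01, -1.30182839e-04,
        6.25951972e-03, -1.11735065e-05]), 'tool_pos': array([0.28480376, 0.61163453, 0.40343649]), 'tcp_rot': array([-0.67905553, -3.06676428,  0.00318375]), 'wrist_force': array([ 0.10786132, -0.59024036, -0.4944244 ]), 'torque': array([ 0.02108817,  0.0023701 , -0.00559082]), 'grip_force': 0.0, 'width': 0.9972821474804721}
```

```bash
sed -i "s/R=np.array(c\['rotation'\]);/R=cv2.Rodrigues(np.array(c['rotation'],float))[0]/" h.py
python3 - <<'E'
from h import *
for n in('top','side'):
    w=cloud(load(n)); z=w[...,2]; print(n,np.nanmedian(z), [w[r,c].round(3).tolist() for r,c in((100,100),(100,450),(300,100),(300,450))])
E
```

```text
top 0.0017895363971467404 [[0.841, 0.508, 0.003], [0.851, -0.429, 0.001], [0.313, 0.466, -0.002], [0.329, -0.408, 0.002]]
side 0.0010142081408023862 [[0.274, 0.571, 0.251], [2.433, 0.912, -0.212], [0.062, -0.04, 0.032], [0.737, -0.421, 0.001]]
```

View pics/top0.png

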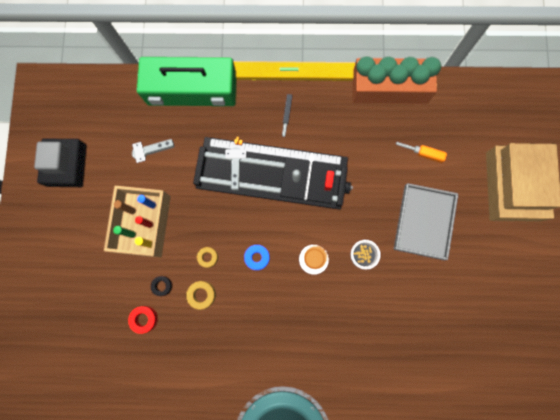

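View pics/side0.png

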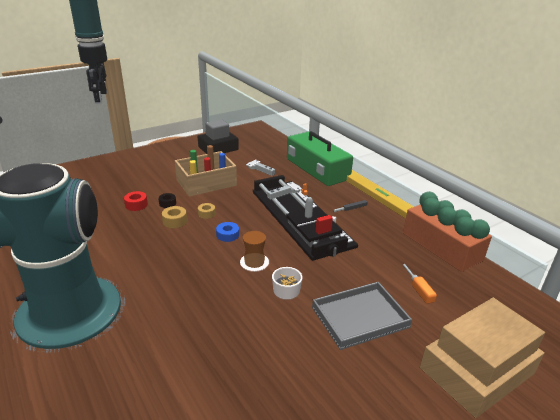

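Top view: the jig spans (195–350, 140–205), with the fin at (330,180), the post at (296,175), the hinge at about (236,165) and the marker at (238,140). The tray is at (427,222). Candidates like collar_narrow are brass small (206,257), brass large (200,295), black (161,286) and red (142,320). The small brass one at (206,257) fits: not black or red, and the smaller of the rest. The blue collar is at (256,257). I'll confirm with an enlarged crop.

Run:
```python
from h import *
c=load('top'); w=cloud(c); z=w[...,2]
im=cv2.cvtColor(c['color'],cv2.COLOR_RGB2BGR)
cv2.imwrite('pics/crop1.png',cv2.resize(im[130:310,120:360],None,fx=3.3,fy=3.3,interpolation=cv2.INTER_CUBIC))
hsv=cv2.cvtColor(c['color'],cv2.COLOR_RGB2HSV)
def reg(name,m,box):
    r0,r1,c0,c1=box; k=np.zeros(m.shape,bool); k[r0:r1,c0:c1]=m[r0:r1,c0:c1]; k&=~np.isnan(z)
    p=w[k]; (cx,cy),(a,b),t=cv2.minAreaRect(p[:,:2].astype(np.float32))
    cc,rr=cv2.minEnclosingCircle(p[:,:2].astype(np.float32))
    print(name,k.sum(),'mean',p.mean(0).round(4),'med z',np.median(p[:,2]).round(4),'rect',np.round([cx,cy,a,b,t],4),'circ',np.round([*cc,rr],4))
S=hsv[...,1];H=hsv[...,0];V=hsv[...,2]
for n,b in(('blue',(240,275,240,275)),('brass',(243,270,193,220)),('brassbig',(278,312,182,218)),('ramekin',(238,272,348,384)),('glass',(240,280,296,332))):
    reg(n,z>0.015,b)
reg('fin',(S>150)&((H<8)|(H>172))&(z>.08),(165,195,318,342))
reg('post',(z>.095),(160,190,285,307))
reg('tray',(z>.015),(175,268,385,470))
reg('jig',(z>.007),(130,215,188,362))
reg('saddle',(z>.045)&(z<.06),(150,205,270,342))
reg('hinge',(z>.042)&(V>120),(140,192,215,262))
reg('mark',(S>150)&(H>5)&(H<18)&(z>.03),(132,150,228,248))
reg('caddy',(z>.02),(180,262,100,170))
```

```text
blue 406 mean [0.4265 0.0721 0.025 ] med z 0.0252 rect [0.4261 0.0716 0.0594 0.0596 0.6276] circ [0.4268 0.0725 0.031 ]
brass 249 mean [0.425  0.196  0.0246] med z 0.0248 rect [0.4251 0.1963 0.047  0.0496 0.8093] circ [0.4248 0.1966 0.0253]
brassbig 491 mean [0.3322 0.206  0.0328] med z 0.0337 rect [0.3323 0.2069 0.0648 0.0667 2.0697] circ [0.3321 0.2073 0.0344]
ramekin 638 mean [ 0.4383 -0.196   0.0273] med z 0.0234 rect [ 0.4375 -0.1936  0.0678  0.0681 43.4086] circ [ 0.4375 -0.194   0.0347]
glass 438 mean [ 0.4252 -0.0698  0.0811] med z 0.0813 rect [ 0.4254 -0.07    0.0517  0.0522  0.7006] circ [ 0.4251 -0.07    0.0278]
fin 117 mean [ 0.6108 -0.102   0.0918] med z 0.0921 rect [ 6.11200e-01 -1.02100e-01  1.60000e-02  3.91000e-02  8.26165e+01] circ [ 0.611  -0.1027  0.02  ]
post 56 mean [ 0.6213 -0.0235  0.1038] med z 0.1045 rect [ 0.6223 -0.0234  0.0195  0.0167  0.8546] circ [ 0.6223 -0.0234  0.0099]
tray 658 mean [ 0.5232 -0.3525  0.024 ] med z 0.0247 rect [ 0.5241 -0.35    0.1316  0.1709 79.2073] circ [ 0.5241 -0.3498  0.1059]
jig 8031 mean [0.6408 0.0393 0.0309] med z 0.0182 rect [0.6505 0.035  0.2173 0.4519 1.7202] circ [0.6756 0.0433 0.2339]
saddle 1882 mean [ 0.6179 -0.0512  0.0511] med z 0.0512 rect [ 6.25700e-01 -6.49000e-02  1.52100e-01  1.17200e-01  8.25308e+01] circ [ 0.6174 -0.0611  0.0869]
hinge 428 mean [0.6555 0.1295 0.0549] med z 0.0551 rect [ 0.6574  0.1214  0.1257  0.0576 11.8743] circ [0.6564 0.1314 0.0644]
mark 7 mean [0.7202 0.1262 0.0385] med z 0.0378 rect [7.22000e-01 1.25500e-01 7.10000e-03 1.38000e-02 2.92264e+01] circ [0.7192 0.1239 0.007 ]
caddy 2248 mean [0.5098 0.3656 0.063 ] med z 0.0667 rect [ 0.5085  0.3691  0.1227  0.1604 85.0034] circ [0.5081 0.3687 0.0997]
```

View pics/crop1.png

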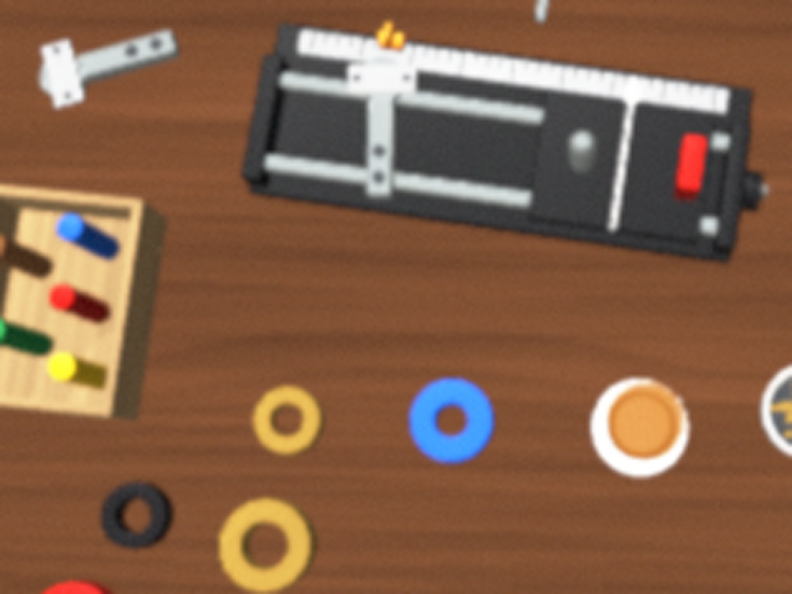

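The crop confirms the collars: small brass 50 mm at crop (287,420), blue 62 mm at (451,420), and the big brass one (68 mm) at (265,545) is not meant. The hinge lies with its flange at (382,78) and its tail at (378,190). The pointer line runs to (632,80) and the marker is at (390,38). Next I'll refine the angles.

Run:
```python
from h import *
c=load('top'); w=cloud(c); z=w[...,2]; hsv=cv2.cvtColor(c['color'],cv2.COLOR_RGB2HSV); S=hsv[...,1];H=hsv[...,0];V=hsv[...,2]
def box(m,r0,r1,c0,c1):
    k=np.zeros(m.shape,bool); k[r0:r1,c0:c1]=m[r0:r1,c0:c1]; return k&~np.isnan(z)
def line(n,k):
    p=w[k]; vx,vy,x,y=cv2.fitLine(p[:,:2].astype(np.float32),cv2.DIST_HUBER,0,.005,.005).ravel()
    print(n,k.sum(),p.mean(0).round(4),'ang',np.degrees(np.arctan(vy/vx)).round(2),'ext',np.ptp((p[:,:2]-[x,y])@[vx,vy]).round(4),cv2.minAreaRect(p[:,:2].astype(np.float32)))
# scale
line('scale',box((V>170)&(S<50)&(z<.025),136,166,208,342))
for a,b in((245,288),):
    line('rodfar',box((V>110)&(S<60)&(z>.028)&(z<.041),150,172,a,b))
    line('rodnear',box((V>110)&(S<60)&(z>.028)&(z<.041),180,196,a,b))
line('hingearm',box((V>90)&(S<60)&(z>.047),158,192,222,250))
line('hingefl',box((V>90)&(S<60)&(z>.045),140,158,220,252))
line('pointer',box((V>150)&(S<50)&(z>.044)&(z<.06),150,202,298,316))
k=box((z>.013)&(S>120)&(H<25),130,150,228,248); print('mark pts',w[k].round(4).tolist())
print('trayfloor',np.median(z[195:250,412:442]))
s=load('side'); ws=cloud(s); hs=cv2.cvtColor(s['color'],cv2.COLOR_RGB2HSV)
k=np.zeros(ws.shape[:2],bool);k[175:200,296:315]=True
k&=(hs[...,1]>140)&(hs[...,0]<16)&(hs[...,2]>150); print('side mark',[(tuple(q),ws[tuple(q)].round(4).tolist()) for q in np.argwhere(k)])
im=cv2.cvtColor(s['color'],cv2.COLOR_RGB2BGR)
cv2.imwrite('pics/crop2.png',cv2.resize(im[165:260,245:365],None,fx=6,fy=6,interpolation=cv2.INTER_CUBIC))
```

```text
scale 893 [0.7008 0.0307 0.0144] ang 82.5 ext 0.3414 ((0.6962963342666626, 0.03472320735454559), (0.34144774079322815, 0.03369820863008499), 83.18942260742188)
rodfar 180 [0.6661 0.0581 0.0359] ang 82.42 ext 0.1008 ((0.6666742563247681, 0.05795983597636223), (0.10076910257339478, 0.01220572367310524), 82.57664489746094)
rodnear 167 [0.6002 0.062  0.0358] ang 82.3 ext 0.0906 ((0.600508987903595, 0.061866313219070435), (0.09057105332612991, 0.012363433837890625), 82.80438232421875)
hingearm 229 [0.6305 0.129  0.0568] ang 0.66 ext 0.08 ((0.6322086453437805, 0.1296844333410263), (0.07997137308120728, 0.018229493871331215), 0.32829782366752625)
hingefl 193 [0.6846 0.1302 0.0532] ang -89.45 ext 0.0495 ((0.686880350112915, 0.13065722584724426), (0.028571078553795815, 0.04943472519516945), 0.6254349946975708)
pointer 134 [ 0.631  -0.054   0.0506] ang -7.42 ext 0.1166 ((0.6274359226226807, -0.05142722651362419), (0.0251176618039608, 0.11560512334108353), 89.41285705566406)
mark pts [[0.7249, 0.1277, 0.0542], [0.726, 0.1256, 0.0511], [0.7249, 0.1287, 0.0462], [0.7239, 0.1258, 0.0494], [0.7275,
[... 1472 characters left out ...]
4(189), np.int64(302)), [0.7261, 0.1424, 0.0218]), ((np.int64(190), np.int64(302)), [0.7186, 0.1324, 0.0254]), ((np.int64(190), np.int64(304)), [0.7203, 0.1247, 0.0286]), ((np.int64(190), np.int64(305)), [nan, nan, nan]), ((np.int64(190), np.int64(306)), [0.7296, 0.1267, 0.0249]), ((np.int64(191), np.int64(304)), [0.7203, 0.1243, 0.0253]), ((np.int64(191), np.int64(305)), [0.7226, 0.1224, 0.0256]), ((np.int64(191), np.int64(306)), [0.7246, 0.1201, 0.0261]), ((np.int64(191), np.int64(307)), [0.7257, 0.1165, 0.0275]), ((np.int64(192), np.int64(304)), [0.7164, 0.119, 0.0256]), ((np.int64(192), np.int64(305)), [0.7235, 0.1232, 0.0214]), ((np.int64(192), np.int64(306)), [0.7204, 0.1144, 0.0266])]
```

View pics/crop2.png

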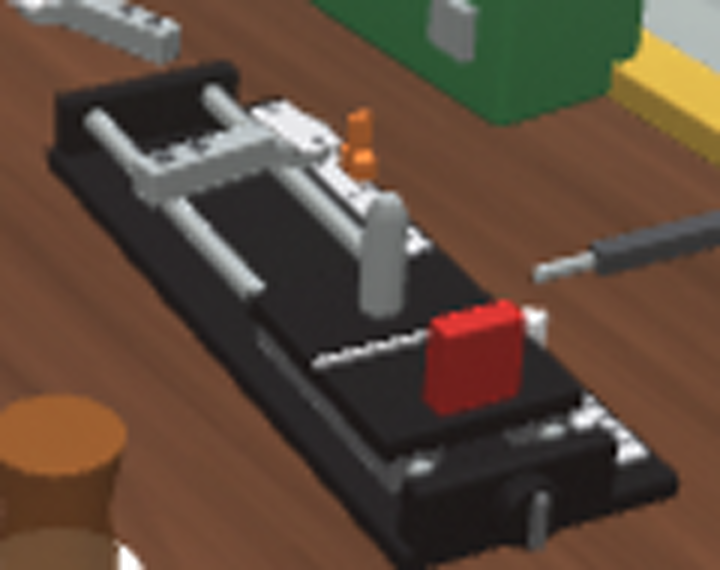

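The side crop shows the hinge across the rods at crop (220,150), the marker at (360,145), the post at (383,255), and the fin at (475,355) with the pointer tip at (535,325). Jig yaw is about -7.5°, and the carriage needs to slide about 192 mm. Moving to the hinge.

Call:
drive_tool:
  claw: [50,50,50,50,50,50,50,50]
  slide:
    - [0.045,-0.06,0]
    - [0.09,-0.12,0]
    - [0.135,-0.18,0]
    - [0.18,-0.24,0]
    - [0.226,-0.3,0]
    - [0.271,-0.361,0]
    - [0.316,-0.421,0]
    - [0.362,-0.482,0]
  yaw: [0.02,0.04,0.06,0.08,0.1,0.12,0.142,0.142]
  newtons: 40

```text
time: 0.77
tool_pos: [0.4665, 0.3692, 0.4042]
tcp_rot: [0.021, -3.141, 0.001]
wrist_force: [0.5, 0.7, 0.0]
width: 0.591
grip_force: 0.0
```

Call:
drive_tool:
  claw: [50,50,50,50,50,50,50,50]
  slide:
    - [0.045,-0.06,0]
    - [0.09,-0.12,-0.02]
    - [0.135,-0.18,-0.05]
    - [0.18,-0.24,-0.08]
    - [0.226,-0.3,-0.12]
    - [0.271,-0.361,-0.16]
    - [0.316,-0.421,-0.2]
    - [0.362,-0.482,-0.24]
  yaw: [0,0,0,0,0,0,0,0]

```text
time: 1.43
tool_pos: [0.645, 0.1314, 0.2854]
tcp_rot: [0.016, -3.141, 0.0]
wrist_force: [0.2, 0.6, 0.5]
width: 0.585
grip_force: 0.0
```

Call:
drive_tool:
  claw: [50,50,50,50,10,10,10,10]
  slide:
    - [0,0,-0.06]
    - [0,0,-0.11]
    - [0,0,-0.15]
    - [0,0,-0.15]
    - [0,0,-0.15]
    - [0,0,-0.15]
    - [0,0,-0.15]
    - [0,0,-0.15]
  yaw: [0,0,0,0,0,0,0,0]

```text
time: 2.1
tool_pos: [0.6454, 0.1336, 0.214]
tcp_rot: [-0.017, 3.138, 0.001]
wrist_force: [-0.6, -1.3, -0.9]
width: 0.199
grip_force: 41.7
```

Call:
drive_tool:
  claw: [10,10,10,10,10,10]
  slide:
    - [0,0,0.03]
    - [0,0,0.08]
    - [0,0,0.14]
    - [0,0,0.2]
    - [0,0,0.24]
    - [0,0,0.24]
  yaw: [0,0,0,0,0,0]

```text
time: 2.6
tool_pos: [0.6466, 0.1338, 0.3401]
tcp_rot: [-0.017, 3.129, 0.003]
wrist_force: [1.8, 0.4, -0.4]
width: 0.201
grip_force: 41.8
```

Run:
```python
from h import *
s=bot.read_state(); print(s['tool_pos'],s['wrist_force'],s['width'])
c=cam('side'); im=cv2.cvtColor(c['color'],cv2.COLOR_RGB2BGR)
cv2.imwrite('pics/s1.png',cv2.resize(im[60:260,200:440],None,fx=3,fy=3))
c=load('top'); w=cloud(c); f=w[200:245,415:440,2]; print('tray floor',np.nanmedian(f),np.isnan(f).mean())
```

```text
[0.64664233 0.13380379 0.34007655] [ 1.82068576  0.35327022 -0.3929614 ] 0.20062876060618293
tray floor 0.006051066791772364 0.005333333333333333
```

View pics/s1.png

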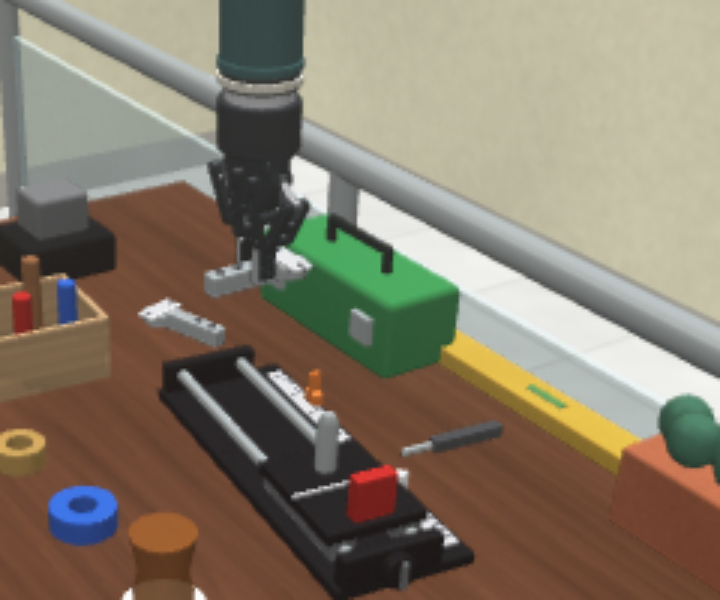

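The hinge is held level at (255,270) in the picture. Carrying it to the tray.

Call:
drive_tool:
  claw: [10,10,10,10,10,10,10,10]
  slide:
    - [-0.01,-0.04,0]
    - [-0.024,-0.1,0]
    - [-0.042,-0.17,0]
    - [-0.06,-0.24,0]
    - [-0.078,-0.31,0]
    - [-0.096,-0.38,0]
    - [-0.114,-0.45,0]
    - [-0.132,-0.52,0]
  yaw: [-0.01,-0.02,-0.03,-0.04,-0.05,-0.06,-0.063,-0.063]

```text
time: 3.32
tool_pos: [0.5771, -0.128, 0.3304]
tcp_rot: [-0.294, -3.126, -0.001]
wrist_force: [-0.0, 0.5, -0.9]
width: 0.196
grip_force: 41.7
```

Call:
drive_tool:
  claw: [10,10,10,10,10,10,10,10]
  slide:
    - [-0.018,-0.07,0]
    - [-0.036,-0.14,0]
    - [-0.054,-0.21,-0.03]
    - [-0.072,-0.28,-0.06]
    - [-0.09,-0.35,-0.09]
    - [-0.105,-0.41,-0.12]
    - [-0.113,-0.44,-0.16]
    - [-0.113,-0.44,-0.18]
  yaw: [0,0,0,0,0,0,0,0]

```text
time: 3.98
tool_pos: [0.5196, -0.3492, 0.2382]
tcp_rot: [-0.299, -3.123, -0.002]
wrist_force: [0.1, 0.1, -2.1]
width: 0.197
grip_force: 41.8
```

Call:
drive_tool:
  claw: [10,10]
  slide:
    - [0,0,-0.06]
    - [0,0,-0.06]
  yaw: [0,0]

```text
time: 4.15
tool_pos: [0.5191, -0.3447, 0.2053]
tcp_rot: [-0.295, -3.118, -0.009]
wrist_force: [-1.9, 1.4, -1.9]
width: 0.197
grip_force: 41.8
```

Call:
drive_tool:
  claw: [10,10,10,10,10]
  slide:
    - [0,0,-0.015]
    - [0,0,-0.03]
    - [0,0,-0.035]
    - [0,0,-0.035]
    - [0,0,-0.035]
  yaw: [0,0,0,0,0]

```text
time: 4.57
tool_pos: [0.5225, -0.3467, 0.1952]
tcp_rot: [0.293, 3.127, -0.001]
wrist_force: [0.4, 0.6, -0.5]
width: 0.199
grip_force: 41.8
```

Call:
drive_tool:
  claw: [10,10,10,10]
  slide:
    - [0,0,-0.01]
    - [0,0,-0.018]
    - [0,0,-0.02]
    - [0,0,-0.02]
  yaw: [0,0,0,0]

```text
time: 4.9
tool_pos: [0.5217, -0.3467, 0.1838]
tcp_rot: [-0.294, -3.127, -0.001]
wrist_force: [0.7, -0.4, -0.3]
width: 0.195
grip_force: 41.8
```

Call:
drive_tool:
  claw: [10,10,40,40,40,40]
  slide:
    - [0,0,-0.003]
    - [0,0,-0.003]
    - [0,0,-0.003]
    - [0,0,-0.003]
    - [0,0,-0.003]
    - [0,0,0.02]
  yaw: [0,0,0,0,0,0]

```text
time: 5.4
tool_pos: [0.5209, -0.3461, 0.1923]
tcp_rot: [-0.294, -3.124, -0.004]
wrist_force: [-0.2, 0.8, -0.5]
width: 0.468
grip_force: 0.0
```

Call:
drive_tool:
  claw: [40,40,40,40,40,40,40,40]
  slide:
    - [0,0,0.07]
    - [0,0,0.14]
    - [0,0,0.2]
    - [0.02,0.05,0.24]
    - [0.04,0.12,0.25]
    - [0.07,0.19,0.25]
    - [0.09,0.26,0.25]
    - [0.11,0.33,0.25]
  yaw: [0,0,0,0,0,0,0,0]

```text
time: 6.07
tool_pos: [0.5774, -0.1805, 0.3211]
tcp_rot: [0.295, 3.125, -0.001]
wrist_force: [0.2, -0.7, -0.3]
width: 0.47
grip_force: 0.0
```

Run:
```python
from h import *
print(bot.read_state()['tool_pos'])
c=cam('top'); w=cloud(c); z=w[...,2]; im=cv2.cvtColor(c['color'],cv2.COLOR_RGB2BGR)
cv2.imwrite('pics/t2.png',cv2.resize(im[130:280,190:490],None,fx=2.6,fy=2.6,interpolation=cv2.INTER_CUBIC))
k=z[195:250,408:445]; print(np.nanpercentile(k,[5,50,90,99]))
```

```text
[ 0.57743345 -0.18051136  0.32114259]
[0.00362202 0.5564347  0.61436301 0.61779833]
```

View pics/t2.png

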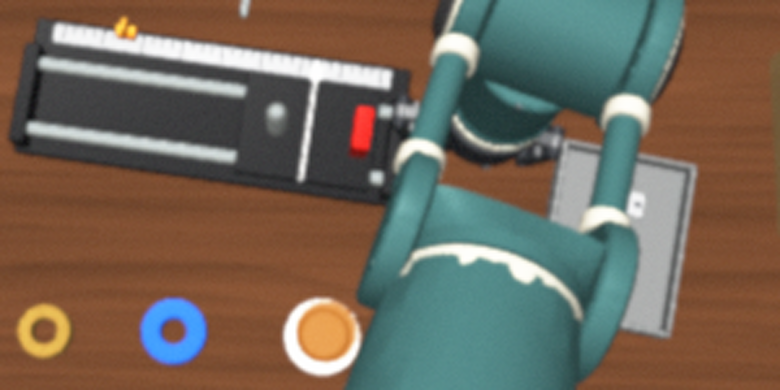

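The gripper has cleared the tray and the hinge flange shows in it at (637,205). The jig is unobstructed, with the fin at (362,130) and the marker at (125,28). On to the fin.

Call:
drive_tool:
  claw: [40,40,40,40,40,40]
  slide:
    - [0.03,0.07,0]
    - [0.064,0.14,0]
    - [0.064,0.166,0]
    - [0.064,0.166,-0.04]
    - [0.064,0.166,-0.08]
    - [0.064,0.166,-0.08]
  yaw: [0.009,0.018,0.018,0.018,0.018,0.018]

```text
time: 6.62
tool_pos: [0.6071, -0.0981, 0.2759]
tcp_rot: [-0.204, -3.128, -0.001]
wrist_force: [-1.3, -0.2, -1.4]
width: 0.467
grip_force: 0.0
```

Call:
drive_tool:
  claw: [40,40,40,40]
  slide:
    - [0,0,-0.03]
    - [0,0,-0.065]
    - [0,0,-0.094]
    - [0,0,-0.094]
  yaw: [0,0,0,0]

```text
time: 6.95
tool_pos: [0.6074, -0.0991, 0.2301]
tcp_rot: [-0.206, -3.13, -0.001]
wrist_force: [-1.2, 0.3, -0.2]
width: 0.471
grip_force: 0.0
```

Call:
drive_tool:
  claw: [5,5,5,5,5]
  slide:
    - [0,0,0]
    - [0,0,0]
    - [0,0,0]
    - [0,0,0]
    - [0,0,0]
  yaw: [0,0,0,0,0]

```text
time: 7.37
tool_pos: [0.6092, -0.0995, 0.2338]
tcp_rot: [0.206, 3.134, -0.002]
wrist_force: [-3.6, -3.3, 4.9]
width: 0.179
grip_force: 41.4
```

Call:
drive_tool:
  claw: [5,5,5,5,5,5,5,5]
  slide:
    - [0.004,0.03,0]
    - [0.011,0.08,0]
    - [0.017,0.13,0]
    - [0.024,0.18,0]
    - [0.03,0.23,0]
    - [0.036,0.275,0]
    - [0.042,0.315,0]
    - [0.045,0.34,0]
  yaw: [0,0,0,0,0,0,0,0]
  newtons: 60

```text
time: 8.03
tool_pos: [0.632, 0.0728, 0.2339]
tcp_rot: [0.204, 3.133, -0.0]
wrist_force: [-2.9, -4.8, 5.1]
width: 0.179
grip_force: 60.1
```

```bash
cat > al.py <<'E'
from h import *
s=bot.read_state(); print(s['tool_pos'],s['wrist_force'])
c=cam('top'); w=cloud(c); z=w[...,2]; hsv=cv2.cvtColor(c['color'],cv2.COLOR_RGB2HSV); S=hsv[...,1];H=hsv[...,0];V=hsv[...,2]
ux=np.array([.991,-.131,0]);uy=np.array([.131,.991,0]); X=w@ux-.6195; Y=w@uy
m=(S>120)&(H>5)&(H<25)&(abs(X-.082)<.02)&(abs(Y-.2205)<.03)&(z>.015)
print('mark',m.sum(),'foot rng',np.percentile(Y[m],[3,97]).round(4),'blade',np.median(Y[m&(z>.038)]).round(4),X[m].min(),X[m].max())
p=(V>150)&(S<50)&(z>.044)&(z<.062)&(X>.02)&(X<.08)&(abs(Y-.21)<.08)
print('pointer',p.sum(),np.median(Y[p]).round(4),Y[p].mean().round(4),X[p].max())
im=cv2.cvtColor(c['color'],cv2.COLOR_RGB2BGR)
import sys
if len(sys.argv)>1: cv2.imwrite(sys.argv[1],cv2.resize(im[125:205,190:310],None,fx=6,fy=6,interpolation=cv2.INTER_CUBIC))
E
python3 al.py pics/t3.png
```

```text
[0.63198167 0.0727715  0.23386753] [-2.86667491 -4.77381896  5.05641473]Traceback (most recent call last):
  File "al.py", line 6, in <module>
    print('mark',m.sum(),'foot rng',np.percentile(Y[m],[3,97]).round(4),'blade',np.median(Y[m&(z>.038)]).round(4),X[m].min(),X[m].max())
                                    ~~~~~~~~~~~~~^^^^^^^^^^^^^
    return _quantile_unchecked(
        a, q, axis, out, overwrite_input, method, keepdims, weights)
    return _ureduce(a,
                    func=_quantile_ureduce_func,
    ...<5 lines>...
                    overwrite_input=overwrite_input,
                    method=method)
    r = func(a, **kwargs)
    result = _quantile(arr,
                       quantiles=q,
    ...<2 lines>...
                       out=out,
                       weights=wgt)
    slices_having_nans = np.isnan(arr[-1, ...])
                                  ~~~^^^^^^^^^
IndexError: index -1 is out of bounds for axis 0 with size 0
```

Call:
drive_tool:
  claw: [5,5,5,5,5]
  slide:
    - [0.002,0.012,0]
    - [0.003,0.024,0]
    - [0.005,0.034,0]
    - [0.005,0.036,0]
    - [0.005,0.036,0]
  yaw: [0,0,0,0,0]

```text
time: 8.5
tool_pos: [0.6343, 0.0892, 0.2339]
tcp_rot: [0.206, 3.134, 0.001]
wrist_force: [-3.3, -0.1, 7.4]
width: 0.178
grip_force: 60.3
```

```bash
cat > al.py <<'E'
from h import *
import sys
ux=np.array([.991,-.131,0]);uy=np.array([.131,.991,0])
s=bot.read_state(); print(s['tool_pos'],'y\'',s['tool_pos']@uy,s['wrist_force'])
for n in ('top','side'):
    c=cam(n); w=cloud(c); z=w[...,2]; hsv=cv2.cvtColor(c['color'],cv2.COLOR_RGB2HSV); S=hsv[...,1];H=hsv[...,0];V=hsv[...,2]
    X=w@ux-.6195; Y=w@uy
    m=(S>120)&(H>5)&(H<25)&(abs(X-.082)<.02)&(abs(Y-.2205)<.03)&(z>.015)
    p=(V>150)&(S<50)&(z>.044)&(z<.062)&(X>-.05)&(X<.08)&(abs(Y-.21)<.06)
    b=m&(z>.038)
    print(n,'mark',m.sum(),Y[m].mean(),'blade',b.sum(),Y[b].mean(),'pointer',p.sum(),np.median(Y[p]),Y[p].mean(),'tip',Y[p&(X>.04)].mean(),X[p].min() if p.any() else 0,X[p].max() if p.any() else 0)
    if len(sys.argv)>1:
        im=cv2.cvtColor(c['color'],cv2.COLOR_RGB2BGR); a=(125,215,190,310) if n=='top' else (165,255,245,365)
        cv2.imwrite(f'crop_{n}.png',cv2.resize(im[a[0]:a[1],a[2]:a[3]],None,fx=6,fy=6,interpolation=cv2.INTER_CUBIC)[:,:400*2])
if len(sys.argv)>1:
    a,b=[cv2.imread(f'crop_{n}.png') for n in('top','side')]; cv2.imwrite(sys.argv[1],cv2.resize(np.vstack([a,b]),None,fx=.55,fy=.55))
E
python3 al.py
```

```text
[0.63427047 0.08921503 0.23385281] y' 0.17150152608433497 [-3.32409165 -0.1262433   7.43032212]
top mark 0 nan blade 0 nan pointer 0 nan nan tip nan 0 0
side mark 44 0.21733730552846708 blade 15 0.21933896968480485 pointer 25 0.22058297752115402 0.22054602428098044 tip 0.21961023480945663 -0.045024055922279094 0.06835506569137861al.py:11: RuntimeWarning: Mean of empty slice.
  print(n,'mark',m.sum(),Y[m].mean(),'blade',b.sum(),Y[b].mean(),'pointer',p.sum(),np.median(Y[p]),Y[p].mean(),'tip',Y[p&(X>.04)].mean(),X[p].min() if p.any() else 0,X[p].max() if p.any() else 0)
  ret = ret.dtype.type(ret / rcount)
  return _methods._mean(a, axis=axis, dtype=dtype,
```

Call:
drive_tool:
  claw: [40,40,40,40,40,40,40,40]
  slide:
    - [0,0,0]
    - [0,0,0]
    - [0,0,0]
    - [0,0,0.03]
    - [0,0,0.09]
    - [0,0,0.15]
    - [-0.04,0,0.18]
    - [-0.1,0,0.18]
  yaw: [0,0,0,0,0,0,0,0]

```text
time: 9.27
tool_pos: [0.5875, 0.0893, 0.3279]
tcp_rot: [0.206, 3.123, 0.003]
wrist_force: [0.7, 0.2, 0.1]
width: 0.464
grip_force: 0.0
```

Call:
drive_tool:
  claw: [82,82,82,82,82,82]
  slide:
    - [-0.07,-0.005,0]
    - [-0.14,-0.01,0]
    - [-0.21,-0.02,0]
    - [-0.27,-0.03,0]
    - [-0.315,-0.033,0]
    - [-0.315,-0.033,0]
  yaw: [0,0,0,0,0,0]

```text
time: 9.77
tool_pos: [0.4224, 0.0723, 0.321]
tcp_rot: [-0.205, -3.131, 0.001]
wrist_force: [-0.1, -0.2, -0.2]
width: 0.96
grip_force: 0.0
```

```bash
python3 al.py pics/al.png 2>/dev/null
```

```text
[0.42238936 0.07229903 0.32101715] y' 0.12698134461319563 [-0.11790043 -0.18579701 -0.20172907]
top mark 38 0.21986712393334865 blade 11 0.22068689979202355 pointer 132 0.2225731267186834 0.2228869172727991 tip 0.22348582729995356 -0.04946217768516736 0.06803996799803513
side mark 45 0.2172894409543315 blade 14 0.2198092044105768 pointer 23 0.22164395678777912 0.22116588639889853 tip 0.21981222361804179 -0.042413352432511986 0.06616558371941317
```

View pics/al.png

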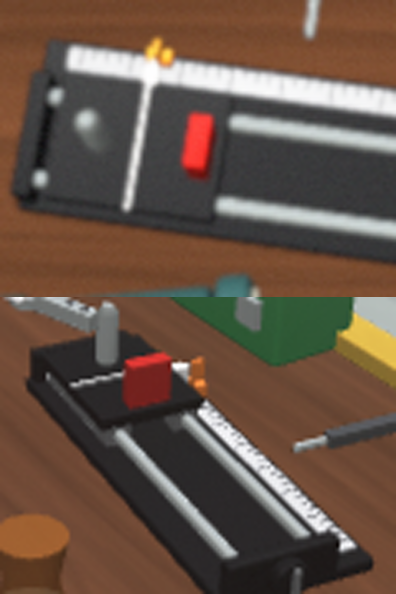

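Both views show the pointer line (top crop, tip at (150,75)) nearly meeting the marker blade at (155,45), possibly 1–2 mm past it. I'll refine by averaging frames.

```bash
cat > al2.py <<'E'
from h import *
a=np.radians(-7.55); ux=np.array([np.cos(a),np.sin(a)]); uy=np.array([-np.sin(a),np.cos(a)])
def bp(c,u,v,z):
    K=c['mtx'];R=cv2.Rodrigues(np.array(c['rotation'],float))[0]
    d=np.stack([(u-K[0,2])/K[0,0],-(v-K[1,2])/K[1,1],-np.ones_like(u)],-1)@R.T; e=c['eye']
    return e+d*((z-e[2])/d[:,2])[:,None]
def px(c,P):
    R=cv2.Rodrigues(np.array(c['rotation'],float))[0]; q=(P-c['eye'])@R; K=c['mtx']
    return K[0,0]*q[...,0]/-q[...,2]+K[0,2], K[1,1]*-q[...,1]/-q[...,2]+K[1,2]
for n in('top','side'):
    cs=[bot.read_camera(n) for _ in range(5)]; c=cs[0]
    im=np.mean([k['color'] for k in cs],0).astype(np.float32)
    np.save(n+'_avg.npy',im); sc=lambda Xv,Yv,z: np.concatenate([(.6195+Xv)[...,None]*ux+Yv[...,None]*uy,np.full(Xv.shape+(1,),z)],-1)
    def prof(z,X0,X1,Y0,Y1,f):
        Xg,Yg=np.meshgrid(np.linspace(X0,X1,41),np.arange(Y0,Y1,.0005)); u,v=px(c,sc(Xg,Yg,z))
        r=cv2.remap(im,u.astype(np.float32),v.astype(np.float32),cv2.INTER_CUBIC); g=np.clip(f(r),0,None).mean(1); g=np.clip(g-.3*g.max(),0,None)
        y=np.arange(Y0,Y1,.0005); return (g*y).sum()/g.sum(), y[g>0][[0,-1]]
    org=lambda r:(r[...,0]-r[...,2]); wh=lambda r:r.min(-1)-60
    for z in(.050,.052): print(n,'pointer z',z,prof(z,-.045,.045,.205,.24,wh), 'tip',prof(z,.04,.05,.205,.24,wh))
    print(' blade top',prof(.048,.075,.09,.205,.24,org),' mid',prof(.04,.08,.09,.205,.24,org),' foot',prof(.028,.08,.09,.2,.25,org))
    print(' fin top',prof(.091,-.015,.015,.14,.2,lambda r:r[...,0]-r[...,1]-60))
E
python3 al2.py
```

```text
top pointer z 0.05 (np.float64(0.22324353950368925), array([0.219 , 0.2275])) tip (np.float64(0.22317773985558695), array([0.218, 0.228]))
top pointer z 0.052 (np.float64(0.22288696192238813), array([0.2185, 0.2275])) tip (np.float64(0.2227813791632283), array([0.2175, 0.228 ]))
 blade top (np.float64(0.22092759934970443), array([0.205 , 0.2395]))  mid (np.float64(0.22211509498718177), array([0.205 , 0.2395]))  foot (np.float64(0.22334556283132315), array([0.2   , 0.2495]))
 fin top (np.float64(0.17268265771583774), array([0.1635, 0.182 ]))
side pointer z 0.05 (np.float64(0.22314337500388204), array([0.2185, 0.2275])) tip (np.float64(0.2104669607384649), array([0.205 , 0.2155]))
side pointer z 0.052 (np.float64(0.21999305937944733), array([0.2155, 0.224 ])) tip (np.float64(0.20911861228091053), array([0.205, 0.215]))
 blade top (np.float64(0.21987359537851975), array([0.205 , 0.2395]))  mid (np.float64(0.22661054838264233), array([0.205 , 0.2395]))  foot (np.float64(0.22151481181384375), array([0.2   , 0.2445]))
 fin top (np.float64(0.1705291498425779), array([0.1605, 0.1785]))
```

```bash
python3 - <<'E'
from h import *
import al2
E
python3 - <<'E'
import re;s=open('al2.py').read()
E
sed -i 's/org=lambda r:(r\[...,0\]-r\[...,2\])/org=lambda r:(r[...,0]-r[...,2]-95)/' al2.py; python3 al2.py | grep -A1 blade
python3 - <<'E'
import sys; sys.path.insert(0,'.')
import numpy as np
from h import *
im=np.load('top_avg.npy'); g=(im[...,0]-im[...,2])[133:150,226:250].astype(int); print(g)
E
```

```text
top pointer z 0.05 (np.float64(0.22324450756912492), array([0.219 , 0.2275])) tip (np.float64(0.22318392431149064), array([0.218 , 0.2285]))
top pointer z 0.052 (np.float64(0.22288800294845565), array([0.2185, 0.2275])) tip (np.float64(0.22278742666086285), array([0.2175, 0.228 ]))
 blade top (np.float64(0.22095038551762017), array([0.205 , 0.2395]))  mid (np.float64(0.22213982211148872), array([0.205 , 0.2395]))  foot (np.float64(0.22336748141475768), array([0.2   , 0.2495]))
 fin top (np.float64(0.17269603515199938), array([0.1635, 0.182 ]))
side pointer z 0.05 (np.float64(0.22314221106623663), array([0.2185, 0.2275])) tip (np.float64(0.2104670459277033), array([0.205 , 0.2155]))
side pointer z 0.052 (np.float64(0.21999171525249547), array([0.2155, 0.224 ])) tip (np.float64(0.20911222039093394), array([0.205, 0.215]))
 blade top (np.float64(0.21986855038337544), array([0.205 , 0.2395]))  mid (np.float64(0.22660691892756799), array([0.205 , 0.2395]))  foot (np.float64(0.2214992494846001), array([0.2   , 0.2445]))
 fin top (np.float64(0.1705195379981428), array([0.1605, 0.1785]))
 bl
[... 1545 characters left out ...]
-1  -1  -1  -1  -1   0   6  38  52  31  60 130 190 192 170  69   8
    2   4   5   8  12  17]
 [  0  -1   0  -1  -1  -1   0   1   7   9   5  16  74 127 139 111  33   1
   -3  -2  -1   0   0   0]
 [ -1   0   0   0  -1   0  -1   0   1   1   0   3  22  40  43  36  11   0
   -1  -1   0  -1  -1  -1]
 [ -1   0  -1  -1   0  -1   0   0   0   0   0   1   4   5   5   4   1   0
   -1  -1  -1   0  -1  -1]
 [ -1  -1  -1  -1  -1  -1   0   0   1   0   0   0   0   0   0   0   0  -1
   -1  -1  -1   0  -1  -1]
 [ -1   0  -2  -2  -2  -1  -1   0   0   0   0   1   0  -1   0   0  -1  -1
   -1  -1   0   0  -1   0]
 [  0   0   0  -1  -2  -1   0   2   1   0   1   1   0  -1  -1  -1   0  -1
    0  -1  -1   0  -1   0]]
```

```bash
cat > fit.py <<'E'
from h import *
from scipy.optimize import minimize
from scipy.spatial import ConvexHull
a=np.radians(-7.55); ux=np.array([np.cos(a),np.sin(a)]); uy=np.array([-np.sin(a),np.cos(a)])
def px(c,P):
    R=cv2.Rodrigues(np.array(c['rotation'],float))[0]; q=(P-c['eye'])@R; K=c['mtx']
    return np.stack([K[0,0]*q[:,0]/-q[:,2]+K[0,2],-K[1,1]*q[:,1]/-q[:,2]+K[1,2]],-1)
def run(n,win):
    c=load(n); im=np.load(n+'_avg.npy'); r0,r1,c0,c1=win
    g=np.clip((im[...,0]-im[...,2]-72)/100,0,1)[r0:r1,c0:c1]; s=8
    def box(m,X0,X1,Y0,Y1,z0,z1):
        P=np.array([np.r_[(.6195+X)*ux+Y*uy,z] for X in(X0,X1) for Y in(Y0,Y1) for z in(z0,z1)])
        p=(px(c,P)-[c0,r0]+.5)*s; h=cv2.convexHull(p.astype(np.float32)); cv2.fillConvexPoly(m,np.round(h).astype(np.int32),1.)
    def ren(t):
        Y,X,L,hz,Xf,Lf,sg=t; m=np.zeros(((r1-r0)*s,(c1-c0)*s),np.float32)
        box(m,X-L/2,X+L/2,Y-.002,Y+.002,.015,.048); box(m,Xf-Lf/2,Xf+Lf/2,Y-.01,Y+.01,hz-.012,hz)
        m=cv2.GaussianBlur(m,(0,0),abs(sg)*s+.1); return cv2.resize(m,(c1-c0,r1-r0),interpolation=cv2.INTER_AREA)
    f=lambda t:((ren(t)-g)**2).sum()
    best=min((minimize(f,[y,.083,.012,.026,.083,.014,.6],method='Nelder-Mead',options=dict(initial_simplex=np.array([[y,.083,.012,.026,.083,.014,.6]]+[np.array([y,.083,.012,.026,.083,.014,.6])+np.eye(7)[i]*[.003,.004,.004,.004,.004,.004,.3][i] for i in range(7)]),maxiter=1500)) for y in(.219,.2215,.224)),key=lambda r:r.fun)
    print(n,best.fun,best.x.round(4))
    o=best.x.copy(); print([(round(y,4),round(f(np.r_[y,o[1:]]),2)) for y in o[0]+np.arange(-.003,.0031,.001)])
run('top',(130,150,224,252)); run('side',(178,196,294,316))
E
python3 fit.py
```

```text
top 2.3404271602630615 [0.2232 0.0845 0.0063 0.0296 0.0823 0.0078 0.6401]
[(np.float64(0.2202), np.float32(7.91)), (np.float64(0.2212), np.float32(5.23)), (np.float64(0.2222), np.float32(3.27)), (np.float64(0.2232), np.float32(2.34)), (np.float64(0.2242), np.float32(2.91)), (np.float64(0.2252), np.float32(4.93)), (np.float64(0.2262), np.float32(7.76))]
side 6.358567237854004 [ 2.287e-01  8.430e-02  2.700e-03  2.530e-02  8.790e-02 -1.000e-04
  9.237e-01]
[(np.float64(0.2257), np.float32(6.88)), (np.float64(0.2267), np.float32(6.61)), (np.float64(0.2277), np.float32(6.42)), (np.float64(0.2287), np.float32(6.36)), (np.float64(0.2297), np.float32(6.54)), (np.float64(0.2307), np.float32(6.79)), (np.float64(0.2317), np.float32(7.26))]
```

The top-view model fit puts the marker at y' = 0.2232 and the pointer at 0.2230, so they are aligned within about 1 mm. Next, the blue collar.

Call:
drive_tool:
  claw: [82,82,82,82,82,82]
  slide:
    - [0.006,0,-0.06]
    - [0.006,0,-0.12]
    - [0.006,0,-0.18]
    - [0.006,0,-0.22]
    - [0.006,0,-0.24]
    - [0.006,0,-0.24]
  yaw: [0,0,0,0,0,0]

```text
time: 11.87
tool_pos: [0.428, 0.0725, 0.1999]
tcp_rot: [-0.205, -3.129, 0.002]
wrist_force: [-0.4, 0.8, -0.5]
width: 0.957
grip_force: 0.0
```

Call:
drive_tool:
  claw: [82,82,82,50,50,50,50,50]
  slide:
    - [-0.002,0,-0.03]
    - [-0.002,0,-0.05]
    - [-0.002,0,-0.05]
    - [-0.002,0,-0.05]
    - [-0.002,0,-0.05]
    - [-0.002,0,-0.05]
    - [-0.002,0,-0.05]
    - [-0.002,0,-0.05]
  yaw: [0,0,0,0,0,0,0,0]
  newtons: 40

```text
time: 12.53
tool_pos: [0.4291, 0.0727, 0.1788]
tcp_rot: [0.206, 3.134, 0.0]
wrist_force: [-1.7, -0.8, 5.2]
width: 0.722
grip_force: 42.2
```

Call:
drive_tool:
  claw: [50,50,50,50,50,50]
  slide:
    - [0,0,0.04]
    - [0,0,0.1]
    - [0,0,0.17]
    - [0,0,0.23]
    - [0,0,0.28]
    - [0,0,0.28]
  yaw: [0,0,0,0,0,0]

```text
time: 13.03
tool_pos: [0.4311, 0.073, 0.3244]
tcp_rot: [0.205, 3.122, 0.004]
wrist_force: [2.5, 0.5, -1.0]
width: 0.71
grip_force: 44.1
```

Call:
drive_tool:
  claw: [50,50,50,50,50,50,50,50]
  slide:
    - [0.04,0.017,0]
    - [0.11,0.047,0]
    - [0.18,0.077,0]
    - [0.25,0.108,0]
    - [0.32,0.138,0]
    - [0.39,0.168,0]
    - [0.441,0.191,0]
    - [0.441,0.191,0]
  yaw: [0,0,0,0,0,0,0,0]

```text
time: 13.7
tool_pos: [0.6531, 0.1701, 0.3168]
tcp_rot: [0.204, 3.131, 0.002]
wrist_force: [0.7, -0.1, -1.2]
width: 0.714
grip_force: 44.1
```

Call:
drive_tool:
  claw: [50,50,50]
  slide:
    - [0,0,0]
    - [0,0,0]
    - [0,0,0]
  yaw: [0,0,0]

```text
time: 13.95
tool_pos: [0.6478, 0.1677, 0.3168]
tcp_rot: [-0.206, -3.133, 0.001]
wrist_force: [-0.1, 0.0, -0.7]
width: 0.716
grip_force: 44.1
```

```bash
cat > col.py <<'E'
from h import *
import sys
def chk(lo,hi,col):
    c=cam('side'); w=cloud(c); z=w[...,2]; hsv=cv2.cvtColor(c['color'],cv2.COLOR_RGB2HSV); S=hsv[...,1];H=hsv[...,0];V=hsv[...,2]
    t=np.array([.83,-.558])
    near=np.hypot(w[...,0]-.648,w[...,1]-.168)<.05
    m=near&(S>100)&((H>95)&(H<125) if col=='blue' else (H>12)&(H<35))&(z>lo)&(z<hi)
    p=near&(S<70)&(V>60)&(z>.08)&(z<.105)&(np.hypot(w[...,0]-.648,w[...,1]-.168)<.02)
    for n,k in(('collar',m),('post',p)):
        T=w[k][:,:2]@t; print(n,k.sum(),w[k].mean(0).round(4) if k.any() else '', 'T mid',(np.percentile(T,[1,99]).mean()).round(4) if k.any() else '', 'w',np.ptp(np.percentile(T,[1,99])) if k.any() else '','z',np.percentile(z[k],[2,98]) if k.any() else '')
    im=cv2.cvtColor(c['color'],cv2.COLOR_RGB2BGR)
    if len(sys.argv)>4: cv2.imwrite(sys.argv[4],cv2.resize(im[100:240,230:370],None,fx=4,fy=4,interpolation=cv2.INTER_CUBIC))
print(bot.read_state()['tool_pos']); chk(float(sys.argv[1]),float(sys.argv[2]),sys.argv[3])
E
python3 col.py .12 .175 blue pics/s3.png
```

```text
[0.64782626 0.16767966 0.31679863]
collar 204 [0.6332 0.1614 0.1552] T mid 0.4433 w 0.05774626361974805 z [0.1401616  0.16471384]
post 55 [0.6451 0.1627 0.0935] T mid 0.4447 w 0.01809024800915121 z [0.08182865 0.10422498]
```

View pics/s3.png

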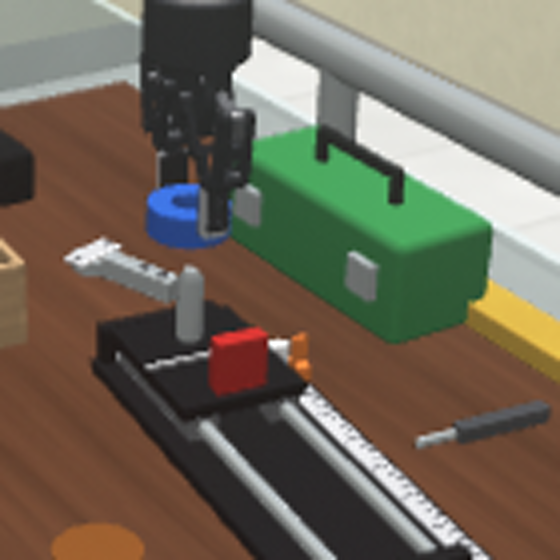

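The collar hangs level above the post, collar at (185,215) and post at (190,300). It sits about 1.5 mm short in x, so I'll correct that and lower it.

Call:
drive_tool:
  claw: [50,50,50,50,50,50]
  slide:
    - [0.004,0,0]
    - [0.004,0,-0.03]
    - [0.004,0,-0.05]
    - [0.004,0,-0.07]
    - [0.004,0,-0.09]
    - [0.004,0,-0.1]
  yaw: [0,0,0,0,0,0]

```text
time: 14.5
tool_pos: [0.6501, 0.1678, 0.265]
tcp_rot: [-0.206, -3.132, 0.001]
wrist_force: [-0.8, -0.2, -0.6]
width: 0.712
grip_force: 44.1
```

Call:
drive_tool:
  claw: [50,50,50,50,50,50]
  slide:
    - [0,0,-0.02]
    - [0,0,-0.04]
    - [0,0,-0.055]
    - [0,0,-0.063]
    - [0,0,-0.066]
    - [0,0,-0.066]
  yaw: [0,0,0,0,0,0]

```text
time: 15.0
tool_pos: [0.6509, 0.1681, 0.2337]
tcp_rot: [-0.206, -3.134, 0.0]
wrist_force: [-0.8, 0.2, -0.5]
width: 0.708
grip_force: 44.1
```

Call:
drive_tool:
  claw: [50,50,50,50]
  slide:
    - [0,0,-0.004]
    - [0,0,-0.008]
    - [0,0,-0.009]
    - [0,0,-0.009]
  yaw: [0,0,0,0]

```text
time: 15.33
tool_pos: [0.651, 0.1682, 0.2299]
tcp_rot: [0.206, 3.135, 0.0]
wrist_force: [-1.1, -0.2, -1.9]
width: 0.713
grip_force: 44.1
```

Call:
drive_tool:
  claw: [82,82,82,82,82,82,82,82]
  slide:
    - [0,0,0]
    - [0,0,0]
    - [0,0,0]
    - [0,0,0.02]
    - [0,0,0.06]
    - [0,0,0.12]
    - [0,0,0.19]
    - [0,0,0.22]
  yaw: [0,0,0,0,0,0,0,0]

```text
time: 16.0
tool_pos: [0.6523, 0.1685, 0.3461]
tcp_rot: [0.205, 3.128, 0.003]
wrist_force: [1.5, -0.0, 1.1]
width: 0.963
grip_force: 0.0
```

Call:
drive_tool:
  claw: [82,82,75,75,75,75,75,75]
  slide:
    - [-0.04,0.005,0]
    - [-0.11,0.014,0]
    - [-0.18,0.023,0]
    - [-0.25,0.032,0]
    - [-0.32,0.04,0]
    - [-0.39,0.049,0]
    - [-0.446,0.056,-0.04]
    - [-0.446,0.056,-0.1]
  yaw: [0,0,0,0,0,0,0,0]

```text
time: 16.67
tool_pos: [0.4253, 0.1969, 0.293]
tcp_rot: [0.203, 3.131, 0.005]
wrist_force: [1.2, 0.5, -0.4]
width: 0.875
grip_force: 0.0
```

Run:
```python
from h import *
print(bot.read_state()['tool_pos'])
c=cam('top'); w=cloud(c); z=w[...,2]; hsv=cv2.cvtColor(c['color'],cv2.COLOR_RGB2HSV); S=hsv[...,1];H=hsv[...,0];V=hsv[...,2]
m=(S>100)&(H>95)&(H<125)&(np.hypot(w[...,0]-.65,w[...,1]-.168)<.06)
print('blue',m.sum(),w[m].mean(0),np.nanpercentile(z[m],[10,50,90]))
p=(z>.09)&(S<80)&(np.hypot(w[...,0]-.65,w[...,1]-.168)<.02); print('post',p.sum(),w[p].mean(0))
f=(S>150)&((H<8)|(H>172))&(z>.085)&(abs(w[...,0]-.634)<.04)&(abs(w[...,1]-.089)<.04); print('fin',w[f].mean(0))
k=np.zeros_like(m);k[195:250,408:446]=True; k&=(z>.008)&(V>130); print('hinge',k.sum(),cv2.minAreaRect(w[k][:,:2].astype(np.float32)),np.nanpercentile(z[k],[50,95]))
b=np.zeros_like(m);b[243:270,193:220]=True; b&=z>.015; b&=z<.04; print('brass',b.sum(),w[b].mean(0))
```

```text
[0.42526536 0.19694335 0.2929722 ]
blue 511 [0.64744116 0.1709072  0.06967334] [0.05219619 0.07432637 0.07768943]
post 54 [0.64499683 0.16737816 0.10231091]
fin [0.6367996  0.08905141 0.09198191]
hinge 776 ((0.5220977663993835, -0.35259711742401123), (0.09659820795059204, 0.14419220387935638), 87.83899688720703) [0.01923484 0.02857798]
brass 68 [0.40973573 0.19417356 0.02520394]
```

The blue collar is home, with its top at 0.074. Grasping the brass one.

Call:
drive_tool:
  claw: [75,75,75,75,75,75]
  slide:
    - [0.002,0,-0.06]
    - [0.002,0,-0.12]
    - [0.002,0,-0.17]
    - [0.002,0,-0.2]
    - [0.002,0,-0.2]
    - [0.002,0,-0.2]
  yaw: [0,0,0,0,0,0]

```text
time: 17.22
tool_pos: [0.4294, 0.1961, 0.19]
tcp_rot: [-0.206, -3.134, 0.001]
wrist_force: [0.5, 0.2, 0.2]
width: 0.88
grip_force: 0.0
```

Call:
drive_tool:
  claw: [75,75,38,38,38,38,38,38]
  slide:
    - [-0.004,0,-0.014]
    - [-0.004,0,-0.024]
    - [-0.004,0,-0.024]
    - [-0.004,0,-0.024]
    - [-0.004,0,-0.024]
    - [-0.004,0,-0.024]
    - [-0.004,0,-0.024]
    - [-0.004,0,-0.024]
  yaw: [0,0,0,0,0,0,0,0]

```text
time: 17.88
tool_pos: [0.4273, 0.1962, 0.1787]
tcp_rot: [0.205, 3.134, 0.0]
wrist_force: [-2.1, -1.4, 5.9]
width: 0.57
grip_force: 41.3
```

Call:
drive_tool:
  claw: [38,38,38,38,38,38]
  slide:
    - [0,0,0.04]
    - [0,0,0.1]
    - [0,0,0.17]
    - [0,0,0.23]
    - [0,0,0.28]
    - [0,0,0.28]
  yaw: [0,0,0,0,0,0]

```text
time: 18.38
tool_pos: [0.4292, 0.1971, 0.3239]
tcp_rot: [0.205, 3.125, 0.008]
wrist_force: [1.2, 0.7, -1.3]
width: 0.569
grip_force: 42.9
```

Call:
drive_tool:
  claw: [38,38,38,38,38,38,38,38]
  slide:
    - [0.04,-0.005,0]
    - [0.11,-0.014,0]
    - [0.18,-0.023,0]
    - [0.25,-0.032,0]
    - [0.32,-0.04,0]
    - [0.39,-0.049,0]
    - [0.445,-0.056,0]
    - [0.445,-0.056,0]
  yaw: [0,0,0,0,0,0,0,0]

```text
time: 19.05
tool_pos: [0.6537, 0.1669, 0.3158]
tcp_rot: [0.208, 3.132, -0.0]
wrist_force: [0.5, 0.4, -2.3]
width: 0.571
grip_force: 42.8
```

Call:
drive_tool:
  claw: [38,38,38]
  slide:
    - [0,0,0]
    - [0,0,0]
    - [0,0,0]
  yaw: [0,0,0]

```text
time: 19.3
tool_pos: [0.6482, 0.1683, 0.3165]
tcp_rot: [-0.205, -3.132, 0.001]
wrist_force: [0.2, 0.8, -2.4]
width: 0.576
grip_force: 42.8
```

```bash
python3 col.py .12 .175 brass
```

```text
[0.6481731  0.16826067 0.31645705]
collar 127 [0.6329 0.1657 0.154 ] T mid 0.4348 w 0.03362936293645774 z [0.13926202 0.16367206]
post 51 [0.6451 0.1629 0.0934] T mid 0.4446 w 0.017940970599108985 z [0.08209357 0.10418667]
```

Call:
drive_tool:
  claw: [38,38,38,38,38,38,38]
  slide:
    - [0.004,0,0]
    - [0.004,0,-0.03]
    - [0.004,0,-0.05]
    - [0.004,0,-0.07]
    - [0.004,0,-0.09]
    - [0.004,0,-0.11]
    - [0.004,0,-0.11]
  yaw: [0,0,0,0,0,0,0]

```text
time: 19.93
tool_pos: [0.6501, 0.1679, 0.2594]
tcp_rot: [-0.205, -3.13, 0.002]
wrist_force: [-0.9, 0.0, -2.9]
width: 0.566
grip_force: 42.8
```

Call:
drive_tool:
  claw: [38,38,38,38]
  slide:
    - [0,0,-0.006]
    - [0,0,-0.012]
    - [0,0,-0.014]
    - [0,0,-0.014]
  yaw: [0,0,0,0]

```text
time: 20.27
tool_pos: [0.6516, 0.1681, 0.2559]
tcp_rot: [0.206, 3.135, 0.0]
wrist_force: [0.0, 0.8, -1.9]
width: 0.569
grip_force: 42.8
```

Call:
drive_tool:
  claw: [38,38,38,70,70,70,70,70]
  slide:
    - [0,0,-0.004]
    - [0,0,-0.006]
    - [0,0,-0.006]
    - [0,0,-0.006]
    - [0,0,-0.006]
    - [0,0,-0.006]
    - [0,0,0.02]
    - [0,0,0.06]
  yaw: [0,0,0,0,0,0,0,0]

```text
time: 20.93
tool_pos: [0.6504, 0.1679, 0.2843]
tcp_rot: [-0.205, -3.13, 0.002]
wrist_force: [0.3, -0.5, -0.7]
width: 0.818
grip_force: 0.0
```

Call:
drive_tool:
  claw: [70,70,70,70,70,70,70,70]
  slide:
    - [0,0,0.06]
    - [0,0,0.12]
    - [-0.03,0,0.15]
    - [-0.1,0,0.15]
    - [-0.17,0,0.15]
    - [-0.24,0.02,0.15]
    - [-0.31,0.04,0.15]
    - [-0.38,0.06,0.15]
  yaw: [0,0,0,0,0,0,0,0]

```text
time: 21.6
tool_pos: [0.46, 0.1981, 0.3622]
tcp_rot: [0.207, 3.133, 0.001]
wrist_force: [-0.1, 1.1, 0.3]
width: 0.817
grip_force: 0.0
```

```bash
python3 - <<'E'
from h import *
print(bot.read_state()['tool_pos'])
c=cam('top'); w=cloud(c); z=w[...,2]; hsv=cv2.cvtColor(c['color'],cv2.COLOR_RGB2HSV); S=hsv[...,1];H=hsv[...,0]
d=np.hypot(w[...,0]-.65,w[...,1]-.168)<.05
for n,m in(('brass',d&(S>80)&(H>12)&(H<35)),('blue',d&(S>100)&(H>95)&(H<125))): print(n,m.sum(),w[m].mean(0),np.nanpercentile(z[m],[10,50,90]))
im=cv2.cvtColor(c['color'],cv2.COLOR_RGB2BGR); s=cam('side'); si=cv2.cvtColor(s['color'],cv2.COLOR_RGB2BGR)
a=cv2.resize(im[125:275,190:490],(600,300),interpolation=cv2.INTER_CUBIC); b=cv2.resize(si[140:290,240:440],(400,300),interpolation=cv2.INTER_CUBIC)
b=cv2.copyMakeBorder(b,0,0,0,200,cv2.BORDER_CONSTANT); cv2.imwrite('pics/fin.png',np.vstack([a,b]))
E
python3 al2.py | head -4 | cut -c1-150; python3 fit.py | head -1
```

```text
[0.46000663 0.19811707 0.36219025]
brass 276 [0.64934465 0.16953895 0.0958053 ] [0.09137197 0.09845675 0.10140929]
blue 200 [0.6356332  0.16531753 0.06735961] [0.05031149 0.07411209 0.0778664 ]
top pointer z 0.05 (np.float64(0.22310969986386692), array([0.219 , 0.2275])) tip (np.float64(0.22318457151865437), array([0.218 , 0.2285]))
top pointer z 0.052 (np.float64(0.2227577883298017), array([0.2185, 0.227 ])) tip (np.float64(0.2227873297033389), array([0.2175, 0.228 ]))
 blade top (np.float64(0.22172939225303376), array([0.2105, 0.228 ]))  mid (np.float64(0.22395604077432804), array([0.2195, 0.2285]))  foot (np.float6
 fin top (np.float64(0.17267750956537445), array([0.1635, 0.182 ]))
top 2.257868766784668 [0.223  0.0827 0.0096 0.0312 0.082  0.0067 0.6187]
```

View pics/fin.png

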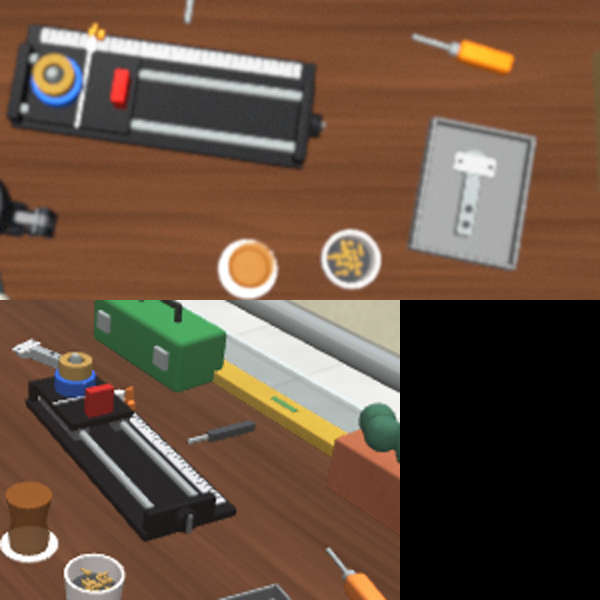

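The hinge lies flat and right way up in the tray at (470,190). Both collars are home on the post at (57,78), with the brass top at 0.098, and the pointer meets the marker at (95,32). The arm is clear, so I'm handing in.

```bash
python3 -c "
from workcell import bot
print(bot.finish_job())"
```

```text
the job is handed in; nothing more can be done
None
```

The job is done and handed in at about 22 s of robot time: hinge flat in the tray, pointer within about 1 mm of the orange marker by camera, and the blue then brass collars fully home on the post; no verdict came back.

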